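# Move the daily supplements to the new tray in the same order

## Robot

A 6-joint arm with a two-finger parallel gripper is mounted at the origin on the work surface. World frame = base frame: x ahead of the robot, y to its left, z up, the work surface at z = 0. Lengths are in m, angles in rad, forces in N, time in s.
With the tool pointing down it reaches from about 0.375 to 0.825 m from the base axis. Payload 5.5 kg.
Tool frame: the origin (TCP) lies between the finger pads; the fingertips stand 14 mm ahead of it and the grasp point (between the pads) lies 5 mm behind it; z points along the fingers, y is the line along which they close (so a half turn about z gives the same grasp; the last joint's range is limited). The gripper opens to 85 mm and grips with 20 to 120 N. Pads are 22 mm wide; open, the fingers measure 114 mm over their backs; the gripper's body (76 mm by 85 mm) begins 54 mm behind the grasp point. The pads swing forward as they close: fully open they stand 13 mm farther back than shut.
Start: joints at [-1.338, 0.314, -0.047, 1.21, 0, 1.571], TCP at [0.138, -0.584, 0.245] pointing down, gripper open.
Joint ranges: [-2.67, 2.67], [-0.69, 1.73], [-1.03, 1.25], [-2.08, 2.16], [-1.42, 1.45], [-3.14, 3.14]. Speed limits (rad/s): [2.39, 2.39, 3.01, 3.14, 3.14, 3.14].

## Interface

Orientations are given as a rotation vector (axis times angle).
In Python, from bench import arm gives the robot as it stands.
- The arm moves only by the tool step_arm, never from a script. Its argument "targets" is a list that holds one entry, the list of rows, each a list of 7 numbers: the shift along the world's x, y, z in cm, then the turn, a rotation vector about the world's x, y, z in rad, then the finger opening in cm, from 0 to 8.54. In form: [[[tx, ty, tz, wx, wy, wz, claw], ...]]. A call has 1 to 5 rows; each row shifts and turns the commanded pose from where the row before left it; what a row does not reach is not made up. A row lasts 1/8 s, in which the tool goes at most 62.5 mm and 10.7 degrees, less where a joint would pass 70% of its speed; a pose out of reach is approached as far as the arm can. A call is refused whole if a number of a shift passes 6.25 or a number of a turn 0.188, either way. A call with a gripper value outside its range is refused whole. The fingers move at their own pace and stop on an object; "grip_force" is the grip in N (left out, the last holds). Time passes only in rows, so rows that do not move let the fingers close. It gives the time, the measured TCP pose, the force, the opening and the grip force at its end, in the units of the state.
- arm.read_state(): the state, without advancing time (a new reading comes with each control period).
- arm.get_image(name): name is "scene" or "top" or "wrist"; returns the picture (420x560x3 uint8, red, green, blue); there is no depth.
- arm.get_calibration(name): a dict with "mtx" (3x3 intrinsics, pixels), "k1" (the pictures are not rectified: a ray, as slopes to the right and down, at radius r is drawn at 1 + k1 r^2 times it, then the intrinsics apply), "camera_from_world" (4x4, takes a point from world to camera coordinates); the wrist camera has in their place "tool_from_camera" (4x4, takes a point from camera to tool coordinates, whose origin is the TCP and whose axes are the flange's). Camera axes: x right, y up, looking along -z (the intrinsics and any distortion apply to the point x, -y, -z); pixel columns grow to the right and rows downward; lengths in m; the calibration is good to about 2 mm. A picture is of the moment at which its call begins: read the wrist's pose just before it. get_calibration takes no time and is no camera call.
- arm.job_done(): hands the job in; it is judged then, once.
The state is a dict: "time": time; "joints": joint angles; "qvel": joint speeds; "joint_efforts": joint torques, N m; "tcp_pos": TCP position; "eef_rot": TCP orientation; "force": force on the tool from outside, world axes, zero at the start; "moment": the same for the moment, N m; "gripper_width": finger opening in m; "gripper_force": force on a finger pad.
Only numpy, scipy, OpenCV 4.12 (cv2) and the standard library are available. Lean on these libraries where they do the work, as an engineer would, in place of code of your own. Each camera call takes 0.05 s, during which the arm holds its last target. There are 200 camera calls.

## Task

The four supplement containers stand in the pale wooden tray in the order in which they are taken, the first one next to the tray's grip post. Move them all to the dark tray, one to a bay and in the same order, again with the first one next to that tray's grip post, so that each stands upright on the floor of its bay; never let one tip over on the way.

Things in the scene. Friction and masses are not known exactly. Their poses are not given: they have to be found in the camera images.
- old_tray: Pale wood tray with coasters. Fixed. Origin: middle of the row of 4 bays, underside; x runs along the row to the grip-post end. 285 x 74 x 22 mm high, walls 5, floor top at 5 mm; bays 65 x 64 mm inside, centred at x = +105 (by the post), +35, -35, -105 mm. Post 22 mm thick, 66 mm high, at x = +163 mm on a 38 mm end block. Post roughly away from the robot.
- new_tray: Dark wood tray, empty. Fixed. Origin: middle of the row of 4 bays, underside; x runs along the row to the grip-post end. 285 x 74 x 22 mm high, walls 5, floor top at 5 mm; bays 65 x 64 mm inside, centred at x = +105 (by the post), +35, -35, -105 mm. Post 22 mm thick, 66 mm high, at x = +163 mm on a 38 mm end block. Post roughly towards the robot.
- bottle: Tall white round bottle with shoulders and a narrower grey cap, 96 mm high, body 44 mm in diameter up to 70 mm, cap 36 mm in diameter above. Loose, stands upright; origin: centre of its underside, z along its axis upwards. Grasp the body, about 58 mm up. About 90 g.
- jar: Short wide round white jar with a grey lid as wide as the jar, 72 mm high, 54 mm in diameter over its whole height. Loose, stands upright; origin: centre of its underside, z along its axis upwards. Grasp about 54 mm up. About 110 g.
- flask: Square white bottle, 42 x 42 mm (sides along its x and y axes) up to 66 mm, with a small round grey cap of 26 mm to 80 mm high. Loose, stands upright; origin: centre of its underside, z along its axis upwards. It stands square to the old tray to within about 9 degrees. Grasp two flat sides about 52 mm up. About 80 g.
- tube: Slim round white tube with a grey lid of the same width, 92 mm high, 32 mm in diameter. Loose, stands upright; origin: centre of its underside, z along its axis upwards. Grasp about 70 mm up. About 60 g.
- coaster_bottle: Six-sided, 58 mm across its corners, cork coaster, 5 mm thick, fixed on the floor of one bay of the old tray (which bay changes); the tall bottle stands on it at the start and it stays behind, marking that bay. Origin: centre of its underside.
- coaster_jar: Round, 62 mm, cork coaster, 5 mm thick, fixed on the floor of one bay of the old tray (which bay changes); the wide jar stands on it at the start and it stays behind, marking that bay. Origin: centre of its underside.
- coaster_flask: Square, 52 mm, cork coaster, 5 mm thick, fixed on the floor of one bay of the old tray (which bay changes); the square bottle stands on it at the start and it stays behind, marking that bay. Origin: centre of its underside.
- coaster_tube: Small round, 42 mm, cork coaster, 5 mm thick, fixed on the floor of one bay of the old tray (which bay changes); the slim tube stands on it at the start and it stays behind, marking that bay. Origin: centre of its underside.
Mind the look-alikes: they are no part of the job. What is shaped like the jar but red is not meant.

How it is judged:
By the outcome, as a careful person would: the job done as asked, in the order asked, and still so for the second after the job is handed in, with the robot touching nothing.
It also fails if it takes over 99 s, if anything falls off the work surface, if the arm or the gripper's body presses on something with over 40 N, if the wrist force passes 120 N, or if a joint passes its speed limit or range.

## Working session

There is one attempt and no reset: what is moved stays moved. The work goes in short steps, Python scripts to look and compute and a tool call to move; the robot and the scene stay as the last step left them, time stands still between calls to the robot, and variables do not carry over. Pictures are saved under pics/ and viewed, at most 14 in all, crops included, and the job is handed in when it is done.

Besides the shell and the picture viewer there is one more tool, called after "Call:" as name([rows], argument=value, ...), one row to a line, values as JSON. step_arm: Moves the arm, as the interface text tells. Its arguments: {"type":"object","properties":{"targets":{"type":"array"},"grip_force":{"type":"number"}},"required":["targets"]}

```bash
mkdir -p pics
cat > h.py <<'E'
import numpy as np, cv2
from bench import arm
def grab(n,f):
    im=np.array(arm.get_image(n)); cv2.imwrite('pics/'+f+'.png',im[:,:,::-1]); return im
E
python3 - <<'E'
from h import *
for n in ('scene','top'):
    grab(n,n+'0'); c=arm.get_calibration(n); print(n,c)
print(arm.get_calibration('wrist')); print(arm.read_state())
E
```

```text
scene {'mtx': array([[412.80137244,   0.        , 272.65743817],
       [  0.        , 412.80137244, 209.98202842],
       [  0.        ,   0.        ,   1.        ]]), 'k1': 0.006414062776959329, 'camera_from_world': array([[ 0.86254516,  0.50552769, -0.02139156, -0.4515904 ],
       [-0.33073449,  0.59529501,  0.73228311,  0.18202797],
       [ 0.38292368, -0.62455233,  0.68066427, -0.93580023],
       [ 0.        ,  0.        ,  0.        ,  1.        ]])}
top {'mtx': array([[412.072817  ,   0.        , 278.70219017],
       [  0.        , 412.072817  , 210.83641127],
       [  0.        ,   0.        ,   1.        ]]), 'k1': -0.11066131345431317, 'camera_from_world': array([[-0.11989402, -0.99278565, -0.00144215,  0.01574979],
       [ 0.9687715 , -0.11731127,  0.21844871, -0.56044467],
       [-0.21704193,  0.02479358,  0.97584737, -0.7068779 ],
       [ 0.        ,  0.        ,  0.        ,  1.        ]])}
{'mtx': array([[321.90523294,   0.        , 279.85320439],
       [  0.        , 321.90523294, 206.88359794],
       [  0.        ,   0.        ,   1.        ]]), 'k1': -0.05
[... 363 characters left out ...]
00000000e+00]])}
{'time': 0.1, 'joints': array([-1.33800181e+00,  3.14169073e-01, -4.79432382e-02,  1.21022753e+00,
        4.38324262e-06,  1.57079729e+00]), 'qvel': array([ 0.0010588 , -0.00156367,  0.00152462,  0.00212877, -0.00076176,
       -0.00048486]), 'joint_efforts': array([-3.94926587e-06, -5.40768206e+01,  3.40540659e+01,  1.12410620e-02,
        6.86057206e-05,  5.59301085e-06]), 'tcp_pos': array([ 0.13830612, -0.58333515,  0.24452825]), 'eef_rot': array([-3.11881198e+00, -3.64668014e-01,  2.74602192e-04]), 'force': array([ 0.05424441,  0.16791933, -0.84038404]), 'moment': array([ 0.01279535, -0.03644226,  0.01704868]), 'gripper_force': 0.0, 'gripper_width': 0.08533441527078062}
```

View pics/scene0.png

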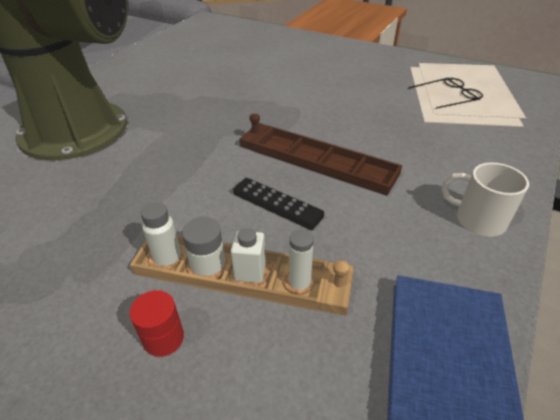

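View pics/top0.png

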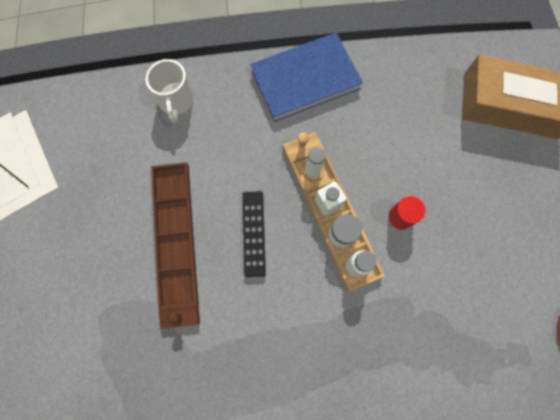

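The scene view shows the pale tray with, from the post (342,270) outwards, tube (301,260), flask (249,258), jar (204,248) and bottle (160,237). The dark tray is empty, with its post at (255,122). In the top view the pale tray's post is at (303,139) and the dark tray's at (176,318). Jar candidates are the white jar at scene (204,248) / top (345,230) and the red one at scene (158,322) / top (409,212). The white jar in the tray fits the description; the red one is the look-alike. I'll confirm that in a crop.

```bash
cat >> h.py <<'E'
CAL={n:arm.get_calibration(n) for n in ('scene','top','wrist')}
def T_tool(st):
    T=np.eye(4);T[:3,:3]=cv2.Rodrigues(np.array(st['eef_rot'],float))[0];T[:3,3]=st['tcp_pos'];return T
def cfw(n,st=None):
    return np.linalg.inv(T_tool(st)@CAL['wrist']['tool_from_camera']) if n=='wrist' else CAL[n]['camera_from_world']
def rays(n,uv,st=None):
    c=CAL[n];uv=np.atleast_2d(uv).astype(float)
    K=c['mtx'];p=(uv-K[:2,2])/[K[0,0],K[1,1]];s=p.copy()
    for _ in range(10): s=p/(1+c['k1']*(s**2).sum(1,keepdims=True))
    W=np.linalg.inv(cfw(n,st))
    d=np.c_[s[:,0],-s[:,1],-np.ones(len(s))]@W[:3,:3].T
    return W[:3,3],d/np.linalg.norm(d,axis=1,keepdims=True)
def onz(n,uv,z,st=None):
    o,d=rays(n,uv,st); return o+d*((z-o[2])/d[:,2])[:,None]
def tri(*obs): # (name,uv,st)
    A=np.zeros((3,3));b=np.zeros(3);L=[]
    for n,uv,st in obs:
        o,d=rays(n,uv,st);P=np.eye(3)-np.outer(d[0],d[0]);A+=P;b+=P@o;L.append((P,o))
    x=np.linalg.solve(A,b); return x,max(np.linalg.norm(P@(x-o)) for P,o in L)
def proj(n,X,st=None):
    c=CAL[n];X=np.atleast_2d(X);M=cfw(n,st);p=X@M[:3,:3].T+M[:3,3]
    s=p[:,:2]*[1,-1]/-p[:,2:];s=s*(1+c['k1']*(s**2).sum(1,keepdims=True))
    return s*c['mtx'][0,0]+c['mtx'][:2,2]
E
python3 - <<'E'
from h import *
a=cv2.imread('pics/scene0.png')[190:370,120:360];b=cv2.imread('pics/top0.png')[125:305,275:435]
a=cv2.resize(a,None,fx=2,fy=2,interpolation=cv2.INTER_CUBIC);b=cv2.resize(b,None,fx=2,fy=2,interpolation=cv2.INTER_CUBIC)
cv2.imwrite('pics/crop1.png',np.hstack([a,b]))
im=cv2.imread('pics/top0.png');h=cv2.cvtColor(im,cv2.COLOR_BGR2HSV)
cap={}
for n in('scene','top'):
    im=cv2.imread(f'pics/{n}0.png');h=cv2.cvtColor(im,cv2.COLOR_BGR2HSV)
    for nm,lo,hi in (('pale',(8,80,110),(22,255,255)),('dark',(0,90,20),(16,255,110))):
        m=cv2.inRange(h,lo,hi);m=cv2.morphologyEx(m,cv2.MORPH_CLOSE,np.ones((5,5)))
        for c in cv2.findContours(m,cv2.RETR_EXTERNAL,cv2.CHAIN_APPROX_NONE)[0]:
            if cv2.contourArea(c)>800:
                print(n,nm,cv2.contourArea(c),cv2.boundingRect(c),cv2.approxPolyDP(cv2.convexHull(c),4,True)[:,0].tolist())
E
```

```text
scene pale 5549.5 (130, 242, 223, 73) [[130, 264], [146, 242], [341, 260], [352, 266], [346, 313], [136, 274]]
scene pale 3196.5 (284, 0, 123, 43) [[406, 8], [399, 32], [377, 42], [284, 25], [319, 0], [369, 0]]
scene dark 4435.5 (241, 114, 160, 80) [[241, 138], [256, 114], [400, 169], [384, 193], [244, 146]]
top pale 2991.0 (283, 132, 101, 159) [[301, 133], [314, 132], [383, 274], [347, 289], [283, 145]]
top pale 4036.0 (476, 54, 84, 67) [[477, 57], [559, 72], [559, 120], [477, 103]]
top dark 5783.0 (152, 163, 47, 165) [[185, 163], [198, 322], [162, 327], [152, 167]]
top dark 1915.0 (463, 59, 97, 79) [[559, 137], [464, 118], [465, 75], [476, 59], [559, 121]]
```

View pics/crop1.png

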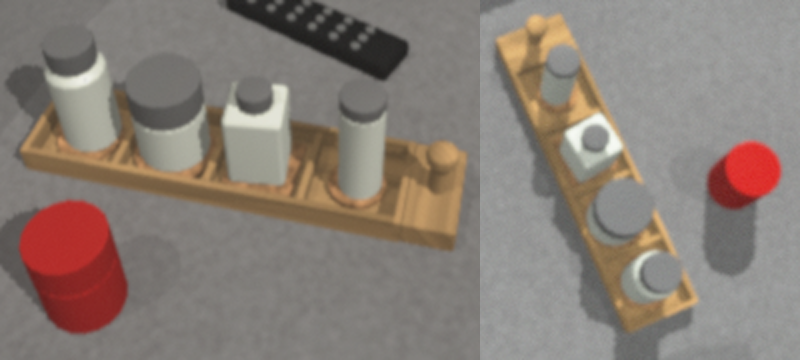

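The crop confirms it: the white jar with the grey lid stands in the pale tray between bottle and flask, and the red one stands alone beside the tray. Next I triangulate the cap tops and tray corners.

Run:
```python
from h import *
np.set_printoptions(precision=4,suppress=True)
S=dict(bottle=(154.5,211),jar=(202,231),flask=(247.5,233.5),tube=(301.5,236))
T=dict(tube=(316.5,155.5),flask=(332.5,193.5),jar=(347,228.5),bottle=(365,260.5))
for k in S: print(k,*tri(('scene',S[k],None),('top',T[k],None)))
print('posts',tri(('scene',(342,263),None),('top',(303,137),None)))
for nm,q in (('pale',[[283,145],[316,134],[383,274],[347,289]]),('dark',[[152,167],[185,163],[198,322],[162,327]])):
    P=onz('top',q,0.022);print(nm,P.tolist(),np.linalg.norm(P-np.roll(P,-1,0),axis=1))
    P=onz('scene',[[130,264],[146,242],[352,266],[346,308]] if nm=='pale' else [[241,138],[256,131],[400,169],[384,190]],0.022);print(P.tolist(),np.linalg.norm(P-np.roll(P,-1,0),axis=1))
```

```text
bottle [ 0.4441 -0.1879  0.1028] 0.0002596824636210438
jar [ 0.508  -0.1695  0.0779] 0.0011101192275037037
flask [ 0.5734 -0.1512  0.0893] 0.0011717933751726514
tube [ 0.6449 -0.1308  0.1023] 0.0012741868572080264
posts (array([ 0.6993, -0.1156,  0.0641]), np.float64(0.0010395134453966514))
pale [[0.70303103883044, -0.07791857869078403, 0.02200000000000002], [0.7190302760134534, -0.14842581293497012, 0.02200000000000002], [0.41990030431509895, -0.23633812543493524, 0.02200000000000002], [0.4006866263968248, -0.1631070456421635, 0.02200000000000002]] [0.0723 0.3118 0.0757 0.3141]
[[0.41677211413712206, -0.23609263017278137, 0.02200000000000002], [0.40650904697219564, -0.19108371596700163, 0.022000000000000075], [0.7043222025643094, -0.07870680370080035, 0.02200000000000002], [0.7248636142232766, -0.14936442115843346, 0.02200000000000002]] [0.0462 0.3183 0.0736 0.3201]
dark [[0.6891746416106465, 0.19285032019437082, 0.02200000000000002], [0.6890512419455974, 0.12456019566084, 0.02200000000000002], [0.37319644729920537, 0.12327153715975342, 0.02200000000000002], [0.37118578482470954, 0.1922080430722811, 0.02200000000000002]] [0.0683 0.3159 0.069  0.318 ]
[[0.374272637154432, 0.12580355690502676, 0.02200000000000002], [0.38742188478591616, 0.1634161921236239, 0.02200000000000002], [0.6929900591619282, 0.18016294610843708, 0.02200000000000002], [0.6874202703750587, 0.10800575694915282, 0.021999999999999964]] [0.0398 0.306  0.0724 0.3137]
```

Call:
step_arm([
  [[3.1,3.8,0.5,0,0,0,8.5],[3.1,3.8,0.5,0,0,0,8.5],[3.1,3.8,0.5,0,0,0,8.5],[3.1,3.8,0.5,0,0,0,8.5],[3.1,3.8,0.5,0,0,0,8.5]],
])

```text
time: 0.72
tcp_pos: [0.2941, -0.3923, 0.2702]
eef_rot: [-3.12, -0.364, 0.0]
force: [0.4, -0.3, 1.5]
gripper_width: 0.0848
gripper_force: 0.0
```

Call:
step_arm([
  [[3.1,3.8,0.5,0,0,0.01,8.5],[3.1,3.8,0.5,0,0,0.01,8.5],[3.1,3.8,0.5,0,0,0.01,8.5],[3.1,3.8,0.5,0,0,0.01,8.5],[3.1,3.8,0.5,0,0,0.01,8.5]],
])

```text
time: 1.35
tcp_pos: [0.4491, -0.2024, 0.2952]
eef_rot: [-3.11, -0.443, 0.001]
force: [0.6, -0.7, -0.3]
gripper_width: 0.0852
gripper_force: 0.0
```

Call:
step_arm([
  [[3.1,3.8,0.5,0,0,0.0,8.5],[0,0,0,0,0,0,8.5],[0,0,0,0,0,0,8.5]],
])

```text
time: 1.72
tcp_pos: [0.4789, -0.1659, 0.2998]
eef_rot: [-3.11, -0.444, 0.002]
force: [0.3, 0.2, -0.5]
gripper_width: 0.0847
gripper_force: 0.0
```

```bash
cat >> h.py <<'E'
import pickle
def wgrab(f):
    st=arm.read_state();im=grab('wrist',f);pickle.dump({k:st[k] for k in('eef_rot','tcp_pos')},open(f'pics/{f}.pkl','wb'));return st,im
E
python3 - <<'E'
from h import *
st,im=wgrab('w1');print(st['tcp_pos'],st['eef_rot'],st['joints'],st['time'])
E
```

```text
[ 0.47890737 -0.16587328  0.29983563] [-3.11007000e+00 -4.43599083e-01  1.96219527e-03] [-3.33094540e-01  1.21277306e-01 -1.64763594e-01  1.28588719e+00
 -5.30704235e-04  2.52514334e+00] 1.725
```

View pics/w1.png

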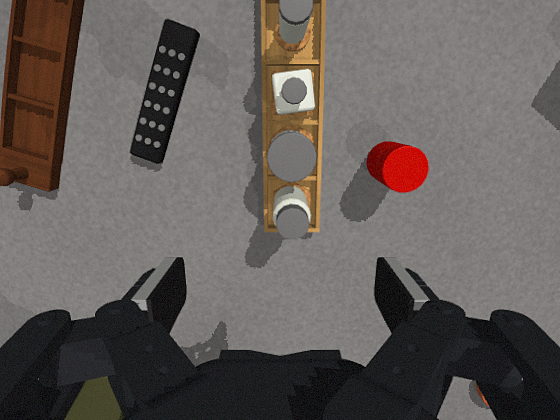

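w1 shows the pale tray upright in the picture: bottle cap (291,222), jar lid (292,156), flask cap (294,91), tube (295,8). The dark tray is at the left edge. Joint 6 would run out of range over the dark tray, so I turn the wrist half a turn and look again.

Call:
step_arm([
  [[0.9,0.2,0.2,0,0,0.185,8.5],[0.9,0.2,0.2,0,0,0.185,8.5],[0.9,0.2,0.2,0,0,0.185,8.5],[0.9,0.2,0.2,0,0,0.185,8.5],[0.9,0.2,0.2,0,0,0.185,8.5]],
])

```text
time: 2.4
tcp_pos: [0.5237, -0.1572, 0.3102]
eef_rot: [-2.583, -1.788, 0.001]
force: [0.7, -0.4, 0.1]
gripper_width: 0.0845
gripper_force: 0.0
```

Call:
step_arm([
  [[0.9,0.2,0.2,0,0,0.185,8.5],[0.9,0.2,0.2,0,0,0.185,8.5],[0.9,0.2,0.2,0,0,0.185,8.5],[0.9,0.2,0.2,0,0,0.185,8.5],[0.9,0.2,0.2,0,0,0.185,8.5]],
])

```text
time: 3.02
tcp_pos: [0.5687, -0.1474, 0.3202]
eef_rot: [-1.513, -2.753, 0.001]
force: [0.7, -0.4, 0.0]
gripper_width: 0.0853
gripper_force: 0.0
```

Call:
step_arm([
  [[0.9,0.2,0.2,0,0,0.185,8.5],[0.9,0.2,0.2,0,0,0.185,8.5],[0.9,0.2,0.2,0,0,0.185,8.5],[0.9,0.2,0.2,0,0,0.185,8.5],[0.9,0.2,0.2,0,0,0.185,8.5]],
])

```text
time: 3.65
tcp_pos: [0.6138, -0.1375, 0.3302]
eef_rot: [-0.126, -3.138, 0.0]
force: [-1.0, 0.6, -0.5]
gripper_width: 0.0851
gripper_force: 0.0
```

Call:
step_arm([
  [[0.9,0.2,0.2,0,0,0.185,8.5],[0.9,0.2,0.2,0,0,0.185,8.5],[0,0,0,0,0,0,8.5],[0,0,0,0,0,0,8.5]],
])

```text
time: 4.15
tcp_pos: [0.6317, -0.1328, 0.3341]
eef_rot: [0.441, -3.11, -0.0]
force: [0.7, -0.3, 0.1]
gripper_width: 0.0848
gripper_force: 0.0
```

Run:
```python
from h import *
st,im=wgrab('w2');print(st['tcp_pos'],st['eef_rot'],st['joints'],st['time'])
```

```text
[ 0.63169966 -0.13278824  0.33410519] [ 4.41120751e-01 -3.10980243e+00 -2.07083562e-05] [-2.07086893e-01  3.91438702e-01  2.61935170e-01  1.44191762e+00
 -2.12635145e-04 -4.88903681e-01] 4.15
```

Call:
step_arm([
  [[0,5,0,0,0,0,8.5],[0,5,0,0,0,0,8.5],[0,5,0,0,0,0,8.5],[0,0,0,0,0,0,8.5],[0,0,0,0,0,0,8.5]],
])

```text
time: 4.82
tcp_pos: [0.6322, 0.0178, 0.3344]
eef_rot: [0.447, -3.11, 0.001]
force: [0.4, -0.2, -0.3]
gripper_width: 0.085
gripper_force: 0.0
```

Run:
```python
from h import *
st,im=wgrab('w3');print(st['tcp_pos'],st['eef_rot'],st['joints'],st['time'])
```

```text
[0.63215073 0.01778458 0.33437266] [ 4.46891089e-01 -3.10950229e+00  9.86310460e-04] [ 2.84467027e-02  3.63515852e-01  2.22602096e-01  1.42995125e+00
 -6.39941077e-04 -2.57034233e-01] 4.825
```

View pics/w2.png

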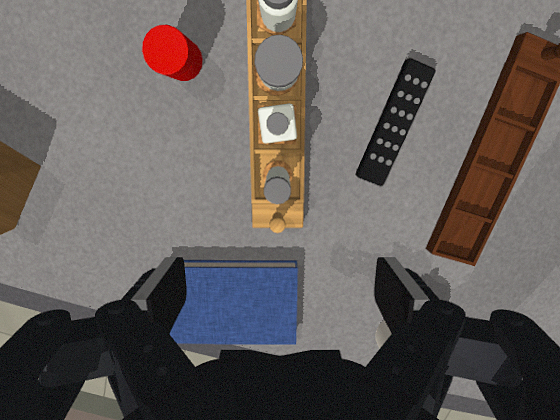

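View pics/w3.png

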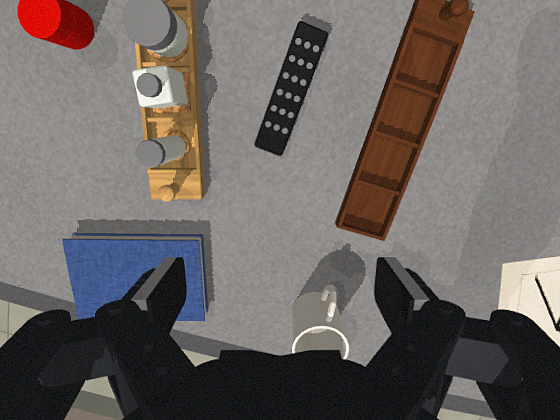

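w2 shows the whole pale tray: tube (277,188), flask cap (278,123), jar (279,62), bottle (279,10), post (277,225). The dark tray is on the right of that view. w3 shows the dark tray with far corners (336,229), (384,240) and post (453,8).

Run:
```python
from h import *
np.set_printoptions(precision=4,suppress=True)
P=[]
for f,x in (('w1',250),('w2',235),('w3',115)):
    P.append(cv2.resize(cv2.imread(f'pics/{f}.png')[0:240,x:x+95],None,fx=2.5,fy=2.5,interpolation=cv2.INTER_CUBIC))
cv2.imwrite('pics/crop2.png',np.hstack(P))
for f in('w2','w3'):
    st=pickle.load(open(f'pics/{f}.pkl','rb'));im=cv2.imread(f'pics/{f}.png');h=cv2.cvtColor(im,cv2.COLOR_BGR2HSV)
    h[250:]=0
    for nm,lo,hi,z in (('pale',(8,80,110),(22,255,255),.022),('dark',(0,90,20),(12,255,140),.022)):
        m=cv2.inRange(h,lo,hi);m=cv2.morphologyEx(m,cv2.MORPH_OPEN,np.ones((3,3)));m=cv2.morphologyEx(m,cv2.MORPH_CLOSE,np.ones((5,5)))
        for c in cv2.findContours(m,cv2.RETR_EXTERNAL,cv2.CHAIN_APPROX_NONE)[0]:
            if cv2.contourArea(c)>1500:
                q=cv2.approxPolyDP(cv2.convexHull(c),3,True)[:,0]
                print(f,nm,q.tolist());print(onz('wrist',q,z,st))
```

```text
w2 pale [[306, 0], [301, 227], [274, 232], [252, 226], [246, 0]]
[[ 0.4216 -0.1593  0.022 ]
 [ 0.7048 -0.079   0.022 ]
 [ 0.723  -0.1144  0.022 ]
 [ 0.723  -0.1475  0.022 ]
 [ 0.4421 -0.2302  0.022 ]]
w2 dark [[546, 40], [559, 57], [559, 84], [487, 239], [471, 249], [429, 246], [511, 49], [526, 33]]
[[0.3701 0.1545 0.022 ]
 [0.3832 0.1816 0.022 ]
 [0.4142 0.1974 0.022 ]
 [0.6461 0.1955 0.022 ]
 [0.6676 0.1784 0.022 ]
 [0.6807 0.1137 0.022 ]
 [0.3959 0.1128 0.022 ]
 [0.3715 0.1242 0.022 ]]
w3 pale [[190, 0], [201, 198], [165, 201], [151, 198], [135, 44], [167, 0]]
[[ 0.4616 -0.1472  0.022 ]
 [ 0.7038 -0.077   0.022 ]
 [ 0.7226 -0.1257  0.022 ]
 [ 0.7239 -0.1459  0.022 ]
 [ 0.53   -0.204   0.022 ]
 [ 0.4691 -0.175   0.022 ]]
w3 dark [[467, 0], [473, 13], [384, 239], [338, 227], [338, 214], [414, 3]]
[[0.361  0.183  0.022 ]
 [0.3724 0.1963 0.022 ]
 [0.6889 0.1948 0.022 ]
 [0.6903 0.1233 0.022 ]
 [0.6716 0.1168 0.022 ]
 [0.3856 0.1198 0.022 ]]
```

View pics/crop2.png

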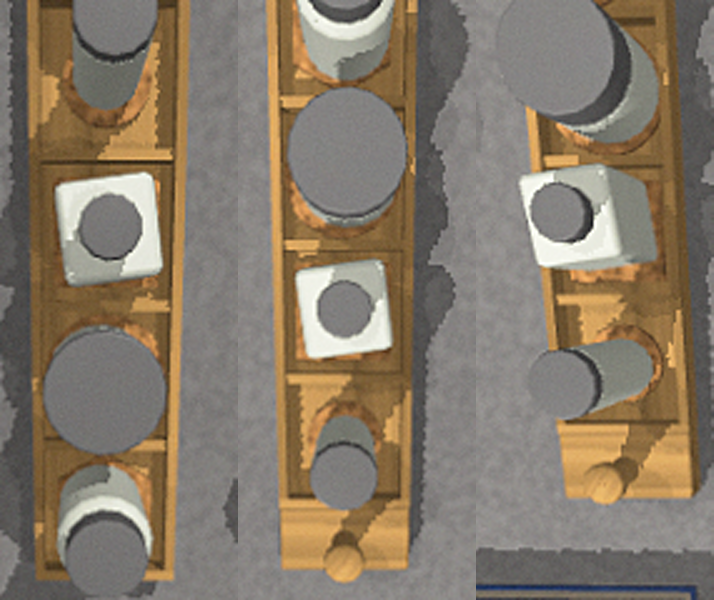

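The crop resolves the lid tops and the flask's square top (rotated about 5° in the tray). I take one squarer look at the dark tray, and meanwhile work out the containers.

Call:
step_arm([
  [[-0.5,4.7,0,0,0,-0.096,8.5],[-0.5,4.7,0,0,0,-0.095,8.5],[-0.5,4.7,0,0,0,-0.095,8.5],[0,0,0,0,0,0,8.5],[0,0,0,0,0,0,8.5]],
])

```text
time: 5.5
tcp_pos: [0.6177, 0.1579, 0.3343]
eef_rot: [-0.001, -3.142, 0.001]
force: [-0.3, -0.3, 0.2]
gripper_width: 0.0848
gripper_force: 0.0
```

Run:
```python
from h import *
np.set_printoptions(precision=4,suppress=True)
st,im=wgrab('w4');print(st['tcp_pos'],st['eef_rot'])
S={f:pickle.load(open(f'pics/{f}.pkl','rb')) for f in('w1','w2','w3','w4')}
o={'bottle':{'w1':(292.4,222)},'jar':{'w1':(292,156),'w2':(278.6,60),'w3':(146.6,22)},
'flask':{'w1':(294,90.4),'w2':(277.8,123.2),'w3':(149,84.8)},'tube':{'w2':(277.4,190.4),'w3':(150.6,153.6)}}
Z=dict(bottle=.106,jar=.082,flask=.09,tube=.102)
C=dict(bottle=(154.5,211),jar=(202,231),flask=(247.5,233.5),tube=(301.5,236))
T=dict(tube=(316.5,155.5),flask=(332.5,193.5),jar=(347,228.5),bottle=(365,260.5))
for k,d in o.items():
    print(k,*tri(*[('wrist',u,S[f]) for f,u in d.items()],('scene',C[k],None),('top',T[k],None)))
    for f,u in d.items(): print('  ',f,onz('wrist',u,Z[k],S[f])[0])
    print('   sc',onz('scene',C[k],Z[k])[0],'top',onz('top',T[k],Z[k])[0])
f=lambda p,x0,X:[(x0+(x-X)/2.5,y/2.5) for x,y in p]
for n,p in (('w1',f([(57,182),(150,173),(161,270),(70,284)],250,0)),('w2',f([(298,268),(382,260),(393,348),(305,360)],235,238))):
    q=onz('wrist',p,.076,S[n])[:,:2];e=np.roll(q,-1,0)-q
    print(n,q.mean(0),np.linalg.norm(e,axis=1),np.degrees(np.arctan2(e[:,1],e[:,0]))%90)
print('darkpost',tri(('wrist',(551,48),S['w2']),('top',(176,319),None),('scene',(255,120),None)))
```

```text
[0.6177 0.1579 0.3343] [-0.001  -3.1416  0.0011]
bottle [ 0.4446 -0.1889  0.1033] 0.0014646680828751294
   w1 [ 0.4457 -0.19    0.106 ]
   sc [ 0.4473 -0.19    0.106 ] top [ 0.4437 -0.1874  0.106 ]
jar [ 0.5082 -0.1701  0.0783] 0.0016223377485832008
   w1 [ 0.5094 -0.1712  0.082 ]
   w2 [ 0.5072 -0.1695  0.082 ]
   w3 [ 0.5094 -0.1683  0.082 ]
   sc [ 0.5118 -0.1717  0.082 ] top [ 0.5066 -0.1695  0.082 ]
flask [ 0.5731 -0.1516  0.0887] 0.0021861186182047204
   w1 [ 0.5734 -0.1537  0.09  ]
   w2 [ 0.5726 -0.1515  0.09  ]
   w3 [ 0.5728 -0.1497  0.09  ]
   sc [ 0.5746 -0.1509  0.09  ] top [ 0.5723 -0.1518  0.09  ]
tube [ 0.6447 -0.1305  0.1016] 0.0013882282604712757
   w2 [ 0.6445 -0.1313  0.102 ]
   w3 [ 0.6445 -0.1294  0.102 ]
   sc [ 0.6456 -0.1295  0.102 ] top [ 0.6439 -0.1316  0.102 ]
w1 [ 0.5738 -0.154 ] [0.0383 0.0388 0.0387 0.041 ] [21.5453 24.3086 24.785  23.6227]
w2 [ 0.5736 -0.1516] [0.0389 0.0404 0.042  0.0421] [21.3553 24.0782 23.7904 19.7555]
darkpost (array([0.3856, 0.1567, 0.0463]), np.float64(0.0070307402617194766))
```

View pics/w4.png

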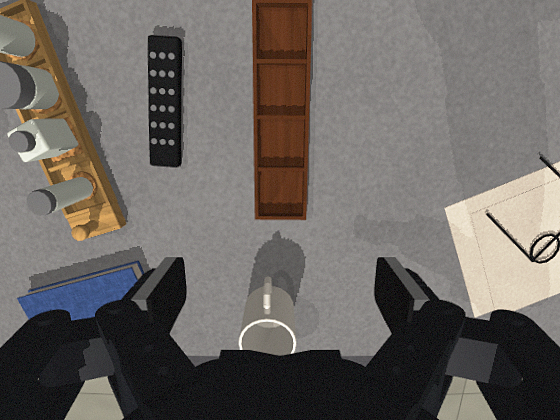

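w4 shows the dark tray upright: far edge at row 219, dividers near rows 60, 115 and 168, sides about columns 254 and 310.

Run:
```python
from h import *
np.set_printoptions(precision=4,suppress=True)
st=pickle.load(open('pics/w4.pkl','rb'));im=cv2.imread('pics/w4.png')
print(im[50:225,285:300,2].mean(1).astype(int).tolist())
for r in(30,90,190): print(r,im[r-4:r+5,246:320,2].mean(0).astype(int).tolist())
c=cv2.resize(im[0:230,240:325],None,fx=2.6,fy=2.6,interpolation=cv2.INTER_CUBIC)
s=cv2.resize(cv2.imread('pics/scene0.png')[105:200,235:405],None,fx=3,fy=3,interpolation=cv2.INTER_CUBIC)
o=np.zeros((598,800,3),np.uint8);o[:c.shape[0],:c.shape[1]]=c;o[:s.shape[0],230:230+s.shape[1]]=s
cv2.imwrite('pics/crop3.png',o)
```

```text
[83, 69, 67, 68, 68, 69, 67, 67, 65, 95, 98, 96, 98, 80, 66, 79, 93, 90, 97, 98, 98, 97, 96, 97, 96, 96, 97, 96, 97, 97, 97, 96, 96, 96, 98, 96, 97, 96, 97, 97, 97, 96, 95, 96, 95, 96, 96, 95, 96, 95, 96, 96, 96, 97, 98, 85, 66, 66, 67, 65, 67, 67, 65, 66, 66, 78, 99, 99, 95, 91, 87, 90, 95, 94, 96, 95, 96, 96, 97, 96, 96, 96, 96, 96, 97, 96, 96, 95, 95, 95, 95, 96, 95, 95, 96, 95, 96, 93, 95, 95, 96, 95, 95, 95, 96, 95, 84, 67, 64, 64, 65, 65, 64, 65, 68, 62, 46, 69, 94, 97, 95, 92, 93, 96, 95, 96, 95, 96, 97, 97, 95, 96, 97, 96, 96, 96, 95, 94, 95, 96, 96, 95, 95, 95, 94, 94, 94, 95, 95, 95, 95, 98, 89, 70, 62, 63, 63, 63, 63, 65, 65, 65, 64, 50, 44, 41, 74, 97, 97, 110, 134, 140, 138, 140, 139]
30 [140, 141, 141, 139, 137, 138, 118, 101, 106, 104, 69, 47, 52, 60, 83, 81, 81, 83, 88, 90, 89, 88, 90, 90, 91, 95, 103, 106, 106, 103, 103, 100, 101, 103, 102, 106, 107, 103, 104, 104, 103, 98, 98, 97, 95, 87, 88, 90, 99, 96, 93, 92, 91, 91, 88, 97, 96, 92, 94, 94, 65, 73, 109, 106, 104, 96, 79, 91, 134, 129, 127, 131, 140, 139]
90 [140, 138, 137, 136, 136, 137, 128, 106, 98, 103, 86, 56, 55, 56, 77, 90, 87, 92, 94, 96, 99, 99, 101, 98, 94, 98, 98, 101, 101, 98, 96, 99, 102, 103, 105, 104, 102, 97, 98, 95, 93, 93, 92, 92, 93, 98, 101, 104, 100, 97, 97, 97, 97, 96, 93, 90, 92, 90, 92, 50, 100, 104, 103, 98, 78, 130, 129, 126, 124, 126, 138, 137, 134, 135]
190 [141, 141, 144, 143, 142, 143, 145, 150, 113, 86, 95, 79, 56, 48, 80, 92, 90, 90, 98, 100, 97, 96, 95, 92, 92, 88, 90, 92, 91, 89, 88, 87, 92, 93, 100, 104, 102, 96, 96, 96, 95, 96, 98, 93, 93, 93, 94, 95, 95, 92, 90, 94, 101, 102, 103, 103, 76, 74, 90, 92, 92, 79, 118, 132, 131, 128, 126, 134, 138, 139, 137, 135, 136, 134]
```

View pics/crop3.png

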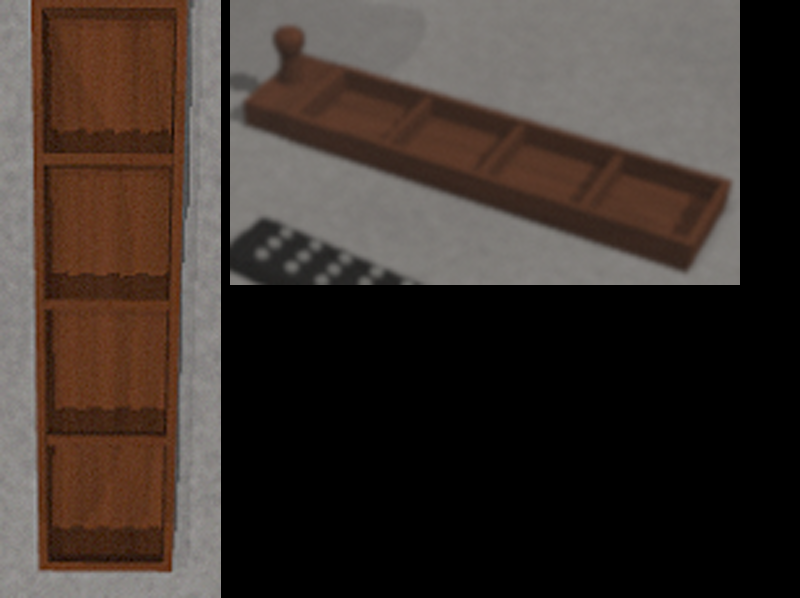

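Run:
```python
from h import *
np.set_printoptions(precision=4,suppress=True)
st=pickle.load(open('pics/w4.pkl','rb'))
print(onz('wrist',[(281,61),(281,117),(281,169),(281,219)],.022,st))
for r,a,b in((30,252,312.5),(90,252.5,310.3),(190,254,307.8)):
    q=onz('wrist',[(a,r),(b,r)],.022,st);print(q.mean(0),q[0,1]-q[1,1])
# heights: dark far rim corner, w4 and w3/top
S=pickle.load(open('pics/w3.pkl','rb'))
print(tri(('wrist',(255,218.5),st),('wrist',(337,228.5),S),('top',(152.5,166.5),None)), tri(('wrist',(307,218.5),st),('wrist',(384.5,239.5),S),('top',(186,163),None)))
```

```text
[[0.4795 0.16   0.022 ]
 [0.549  0.16   0.022 ]
 [0.6184 0.16   0.022 ]
 [0.6907 0.16   0.022 ]]
[0.4428 0.1615 0.022 ] -0.0756892551476705
[0.5149 0.1605 0.022 ] -0.07513010637435771
[0.648  0.1598 0.022 ] -0.07544081756035478
(array([0.6616, 0.1314, 0.1107]), np.float64(0.03479858059905807)) (array([0.6767, 0.1618, 0.0615]), np.float64(0.046198794092059514))
```

Run:
```python
from h import *
np.set_printoptions(precision=4,suppress=True)
st=pickle.load(open('pics/w4.pkl','rb'));S=pickle.load(open('pics/w3.pkl','rb'))
print(tri(('wrist',(255,218.5),st),('wrist',(337,228.5),S),('top',(186,163.5),None)), tri(('wrist',(307,218.5),st),('wrist',(384.5,239.5),S),('top',(152.5,167),None)))
print('red',onz('top',(410.5,210),.072))
```

```text
(array([0.691 , 0.1229, 0.0191]), np.float64(0.002329184047635709)) (array([0.6911, 0.1964, 0.0168]), np.float64(0.002967737925690429))
red [[ 0.5281 -0.2953  0.072 ]]
```

Call:
step_arm([
  [[0.45,-4.8,-2.2,0,0,0.048,8.5],[0.45,-4.8,-2.2,0,0,0.048,8.5],[0.45,-4.8,-2.2,0,0,0.048,8.5],[0.45,-4.8,-2.2,0,0,0.048,7.5],[0.45,-4.8,-2.2,0,0,0.047,7.0]],
])

```text
time: 6.18
tcp_pos: [0.6396, -0.0844, 0.2239]
eef_rot: [-0.374, 3.119, -0.001]
force: [0.3, 1.0, 0.1]
gripper_width: 0.0701
gripper_force: 0.0
```

Call:
step_arm([
  [[0.45,-4.8,-2.2,0,0,0.047,6.5],[0,0,0,0,0,0,6.5],[0,0,0,0,0,0,6.5]],
])

```text
time: 6.55
tcp_pos: [0.644, -0.13, 0.2025]
eef_rot: [0.444, -3.11, -0.001]
force: [-0.4, -0.4, -1.0]
gripper_width: 0.0647
gripper_force: 0.0
```

The rim and lid heights agree with the given sizes within 4 mm, and the red jar is well clear. Grasp the tube.

Call:
step_arm([
  [[0.05,0,-4.5,0,0,0,6.5],[0.05,0,-4.5,0,0,0,6.5],[0,0,-3.0,0,0,0,6.5],[0,0,-0.7,0,0,0,6.5],[0,0,0,0,0,0,6.5]],
])

```text
time: 7.18
tcp_pos: [0.646, -0.1283, 0.0764]
eef_rot: [-0.449, 3.108, -0.0]
force: [0.2, 0.3, 0.5]
gripper_width: 0.065
gripper_force: 0.0
```

Call:
step_arm([
  [[0,0,0,0,0,0,4.5],[0,0,0,0,0,0,3.5],[0,0,0,0,0,0,2.8],[0,0,0,0,0,0,2.8],[0,0,0,0,0,0,2.8]],
], grip_force=30)

```text
time: 7.8
tcp_pos: [0.6463, -0.129, 0.0765]
eef_rot: [-0.448, 3.108, -0.001]
force: [0.3, -0.2, 6.8]
gripper_width: 0.0312
gripper_force: 32.3
```

Call:
step_arm([
  [[0,0,2,0,0,0,2.8],[0,0,4,0,0,0,2.8],[0,0,4.5,0,0,0,2.8],[-1.5,2.2,0,0,0,-0.03,2.8],[-2.5,3.6,0,0,0,-0.036,2.8]],
])

```text
time: 8.43
tcp_pos: [0.6058, -0.0711, 0.1807]
eef_rot: [-0.34, 3.122, -0.001]
force: [0.8, 0.6, -0.7]
gripper_width: 0.031
gripper_force: 31.8
```

Call:
step_arm([
  [[-2.5,3.6,0,0,0,-0.036,2.8],[-2.5,3.6,0,0,0,-0.036,2.8],[-2.5,3.6,0,0,0,-0.036,2.8],[-2.5,3.6,0,0,0,-0.036,2.8],[-2.5,3.6,0,0,0,-0.036,2.8]],
])

```text
time: 9.05
tcp_pos: [0.4792, 0.1101, 0.1801]
eef_rot: [0.061, -3.141, -0.0]
force: [0.2, -0.0, -0.2]
gripper_width: 0.0312
gripper_force: 31.8
```

Call:
step_arm([
  [[-2.5,3.6,0,0,0,-0.036,2.8],[-1.2,1.7,0,0,0,0,2.8],[0,0,0,0,0,0,2.8],[0,0,0,0,0,0,2.8]],
])

```text
time: 9.55
tcp_pos: [0.4437, 0.1618, 0.1803]
eef_rot: [-0.006, 3.141, -0.001]
force: [-0.4, 0.8, -0.7]
gripper_width: 0.0314
gripper_force: 31.7
```

Call:
step_arm([
  [[0,-0.1,-4,0,0,0,2.8],[0,0,-4,0,0,0,2.8],[0,0,-1.7,0,0,0,2.8],[0,0,-0.8,0,0,0,2.8],[0,0,0,0,0,0,2.8]],
])

```text
time: 10.18
tcp_pos: [0.4437, 0.1607, 0.0752]
eef_rot: [0.005, -3.141, 0.0]
force: [0.3, 0.6, -0.7]
gripper_width: 0.0315
gripper_force: 31.7
```

Call:
step_arm([
  [[0,0,-0.2,0,0,0,2.8],[0,0,-0.2,0,0,0,2.8],[0,0,0,0,0,0,2.8]],
])

```text
time: 10.55
tcp_pos: [0.4436, 0.1613, 0.0716]
eef_rot: [-0.007, 3.141, 0.0]
force: [-0.3, -0.1, -1.0]
gripper_width: 0.0313
gripper_force: 31.7
```

Call:
step_arm([
  [[0,0,-0.1,0,0,0,2.8],[0,0,0,0,0,0,2.8]],
])

```text
time: 10.8
tcp_pos: [0.4439, 0.1612, 0.0714]
eef_rot: [-0.007, 3.14, -0.0]
force: [-2.5, -2.1, 8.3]
gripper_width: 0.0312
gripper_force: 32.6
```

Call:
step_arm([
  [[0,0,0,0,0,0,3.4],[0,0,0,0,0,0,4],[0,0,0,0,0,0,5],[0,0,0,0,0,0,6],[0,0,1,0,0,0,6]],
])

```text
time: 11.42
tcp_pos: [0.4427, 0.1609, 0.08]
eef_rot: [0.007, -3.14, 0.001]
force: [0.2, -0.6, -0.2]
gripper_width: 0.0598
gripper_force: 0.0
```

Call:
step_arm([
  [[0,0,4,0,0,0,6],[0,0,5,0,0,0,6.5],[0.6,-4,3,0,0,0.06,6.5],[1.5,-4.5,0,0,0,0.06,6.5],[1.8,-4.5,0,0,0,0.06,6.5]],
])

```text
time: 12.05
tcp_pos: [0.4832, 0.0301, 0.2019]
eef_rot: [-0.293, 3.125, 0.0]
force: [0.4, 1.0, -0.5]
gripper_width: 0.0653
gripper_force: 0.0
```

Tube is set down (8 N contact). On to the flask.

Call:
step_arm([
  [[2.2,-4.5,-0.5,0,0,0.054,6.5],[2.2,-4.5,-1,0,0,0.054,6.5],[2.3,-4.6,-1,0,0,0.054,6.5],[2.3,-4.6,-1.5,0,0,0.053,6.5],[0,0,0,0,0,0,6.5]],
])

```text
time: 12.68
tcp_pos: [0.5729, -0.1537, 0.1593]
eef_rot: [0.617, -3.079, 0.0]
force: [-0.1, 0.7, 0.0]
gripper_width: 0.0647
gripper_force: 0.0
```

Call:
step_arm([
  [[0,0,0,0,0,0,6.5]],
])

```text
time: 12.8
tcp_pos: [0.572, -0.1506, 0.1605]
eef_rot: [0.622, -3.079, -0.001]
force: [-1.0, -0.8, 0.7]
gripper_width: 0.0651
gripper_force: 0.0
```

Run:
```python
from h import *
st=arm.read_state();print(st['tcp_pos'],T_tool(st)[:3,0]);grab('top','top1')
im=cv2.imread('pics/top1.png');c=cv2.resize(im[130:345,145:405],None,fx=2.5,fy=2.5,interpolation=cv2.INTER_CUBIC);cv2.imwrite('pics/crop4.png',c)
```

```text
[ 0.57197849 -0.15060878  0.16047567] [-9.21693899e-01 -3.87917741e-01  4.28646139e-04]
```

View pics/crop4.png

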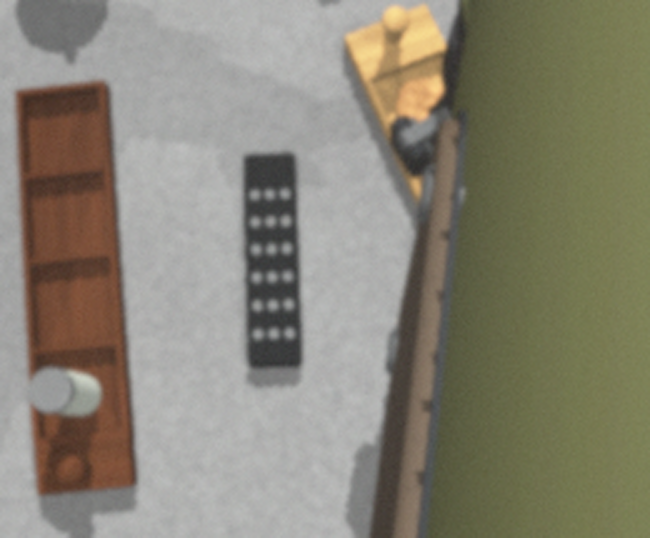

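The tube stands upright in the bay by the dark post (crop (65,392)). Grasp the flask.

Call:
step_arm([
  [[0.1,-0.1,-3.5,0,0,0,6.5],[0,0,-4,0,0,0,6.5],[0,0,-2.2,0,0,0,6.5],[0,0,-0.6,0,0,0,6.5],[0,0,0,0,0,0,6.5]],
])

```text
time: 13.48
tcp_pos: [0.5737, -0.1511, 0.0581]
eef_rot: [-0.624, 3.078, -0.0]
force: [-0.2, -0.8, 0.3]
gripper_width: 0.0649
gripper_force: 0.0
```

Call:
step_arm([
  [[0,0,0,0,0,0,5.4],[0,0,0,0,0,0,4.6],[0,0,0,0,0,0,3.8],[0,0,0,0,0,0,3.8],[0,0,0,0,0,0,3.8]],
])

```text
time: 14.1
tcp_pos: [0.5742, -0.152, 0.0584]
eef_rot: [-0.622, 3.078, -0.001]
force: [-1.2, 0.8, 6.3]
gripper_width: 0.0417
gripper_force: 30.4
```

Call:
step_arm([
  [[0,0,2,0,0,0,3.8],[0,0,4,0,0,0,3.8],[0,0,5,0,0,0,3.8],[-0.4,2.2,0,0,0,-0.05,3.8],[-0.8,4.2,0,0,0,-0.05,3.8]],
])

```text
time: 14.72
tcp_pos: [0.5621, -0.0883, 0.1681]
eef_rot: [-0.461, 3.106, -0.001]
force: [-0.7, -0.2, -0.5]
gripper_width: 0.0416
gripper_force: 31.0
```

Call:
step_arm([
  [[-0.8,4.2,0,0,0,-0.05,3.8],[-0.8,4.2,0,0,0,-0.05,3.8],[-0.8,4.2,0,0,0,-0.05,3.8],[-0.8,4.2,0,0,0,-0.05,3.8],[-0.8,4.2,0,0,0,-0.05,3.8]],
])

```text
time: 15.35
tcp_pos: [0.5209, 0.1234, 0.1672]
eef_rot: [0.074, -3.141, 0.0]
force: [0.5, 0.6, -0.9]
gripper_width: 0.0416
gripper_force: 31.0
```

Call:
step_arm([
  [[-0.5,2.5,0,0,0,-0.048,3.8],[-0.3,1.3,0,0,0,0,3.8],[0,0,0,0,0,0,3.8],[0,0,0,0,0,0,3.8]],
])

```text
time: 15.85
tcp_pos: [0.5136, 0.1593, 0.1672]
eef_rot: [0.001, -3.142, 0.001]
force: [-1.1, 0.1, -0.8]
gripper_width: 0.0416
gripper_force: 31.0
```

Call:
step_arm([
  [[0,0.1,-4,0,0,0,3.8],[0,0,-4,0,0,0,3.8],[0,0,-2,0,0,0,3.8],[0,0,-1.0,0,0,0,3.8],[0,0,0,0,0,0,3.8]],
])

```text
time: 16.48
tcp_pos: [0.5134, 0.1605, 0.0571]
eef_rot: [0.0, -3.141, 0.001]
force: [-0.1, -0.8, -1.0]
gripper_width: 0.0417
gripper_force: 30.9
```

Call:
step_arm([
  [[0,0,-0.2,0,0,0,3.8],[0,0,-0.2,0,0,0,3.8],[0,0,0,0,0,0,3.8]],
])

```text
time: 16.85
tcp_pos: [0.5136, 0.1613, 0.0537]
eef_rot: [-0.002, 3.141, 0.0]
force: [1.0, -0.3, -0.6]
gripper_width: 0.0415
gripper_force: 30.9
```

Call:
step_arm([
  [[0,0,-0.1,0,0,0,3.8],[0,0,0,0,0,0,3.8]],
])

```text
time: 17.1
tcp_pos: [0.5137, 0.1613, 0.0533]
eef_rot: [-0.002, 3.141, 0.0]
force: [-1.7, -0.8, 6.7]
gripper_width: 0.0419
gripper_force: 31.8
```

Call:
step_arm([
  [[0,0,0,0,0,0,4.4],[0,0,0,0,0,0,5],[0,0,0,0,0,0,6],[0,0,0,0,0,0,6.5],[0,0,1,0,0,0,6.5]],
])

```text
time: 17.73
tcp_pos: [0.5126, 0.1609, 0.0619]
eef_rot: [0.002, -3.14, 0.001]
force: [0.2, 0.1, 0.5]
gripper_width: 0.0649
gripper_force: 0.0
```

Call:
step_arm([
  [[0,0,4,0,0,0,7],[0,0,5,0,0,0,7.5],[0,-3.1,2,0,0,0.036,7.5],[-0.1,-4.5,0,0,0,0.036,7.5],[-0.1,-4.5,0,0,0,0.036,7.5]],
])

```text
time: 18.35
tcp_pos: [0.5118, 0.0392, 0.1736]
eef_rot: [-0.175, 3.135, -0.0]
force: [-0.4, -0.2, 0.5]
gripper_width: 0.0746
gripper_force: 0.0
```

Call:
step_arm([
  [[-0.1,-4.5,0,0,0,0.036,7.5],[-0.1,-4.5,0,0,0,0.036,7.5],[-0.1,-4.5,0,0,0,0.036,7.5],[0,-4.5,0,0,0,0.036,7.5],[0,-3,0,0,0,0.034,7.5]],
])

```text
time: 18.98
tcp_pos: [0.5084, -0.1718, 0.1731]
eef_rot: [-0.449, 3.108, -0.001]
force: [-0.3, 1.1, 0.6]
gripper_width: 0.075
gripper_force: 0.0
```

Call:
step_arm([
  [[0,0,0,0,0,0,7.5],[0,0,0,0,0,0,7.5]],
])

```text
time: 19.23
tcp_pos: [0.5083, -0.1694, 0.1726]
eef_rot: [-0.449, 3.109, 0.001]
force: [0.0, -0.4, -0.2]
gripper_width: 0.0747
gripper_force: 0.0
```

Call:
step_arm([
  [[0,-0.1,-4,0,0,0,7.5],[0,0,-4,0,0,0,7.5],[0,0,-2.5,0,0,0,7.5],[0,0,-0.8,0,0,0,7.5],[0,0,0,0,0,0,7.5]],
])

```text
time: 19.85
tcp_pos: [0.5085, -0.1701, 0.0595]
eef_rot: [0.451, -3.109, -0.0]
force: [-0.2, 0.1, -0.2]
gripper_width: 0.0749
gripper_force: 0.0
```

Call:
step_arm([
  [[0,0,0,0,0,0,6.6],[0,0,0,0,0,0,5.8],[0,0,0,0,0,0,5.0],[0,0,0,0,0,0,5.0],[0,0,0,0,0,0,5.0]],
])

```text
time: 20.48
tcp_pos: [0.5092, -0.1709, 0.0605]
eef_rot: [-0.449, 3.108, -0.001]
force: [-0.7, 1.4, 6.0]
gripper_width: 0.0529
gripper_force: 30.9
```

Call:
step_arm([
  [[0,0,2,0,0,0,5],[0,0,4,0,0,0,5],[0,0,4.5,0,0,0,5],[0.5,2.2,0,0,0,-0.036,5],[1,4.2,0,0,0,-0.036,5]],
])

```text
time: 21.1
tcp_pos: [0.524, -0.1074, 0.1654]
eef_rot: [-0.331, 3.122, -0.002]
force: [-0.4, -0.4, -1.9]
gripper_width: 0.0534
gripper_force: 32.1
```

Call:
step_arm([
  [[1,4.2,0,0,0,-0.036,5],[1,4.2,0,0,0,-0.036,5],[1,4.2,0,0,0,-0.036,5],[1,4.2,0,0,0,-0.036,5],[1,4.2,0,0,0,-0.036,5]],
])

```text
time: 21.72
tcp_pos: [0.5736, 0.1045, 0.1645]
eef_rot: [-0.053, 3.141, -0.0]
force: [0.6, 0.2, -1.3]
gripper_width: 0.0534
gripper_force: 32.1
```

Call:
step_arm([
  [[0.6,3.5,0,0,0,-0.034,5],[0.4,2.2,0,0,0,0,5],[0,0,0,0,0,0,5],[0,0,0,0,0,0,5]],
])

```text
time: 22.22
tcp_pos: [0.5831, 0.1593, 0.1642]
eef_rot: [0.001, -3.141, 0.001]
force: [-0.6, -0.1, -2.4]
gripper_width: 0.053
gripper_force: 32.2
```

Run:
```python
from h import *
st,im=wgrab('w5');print(st['tcp_pos'],T_tool(st)[:3,0])
```

```text
[0.58314214 0.15929121 0.16415829] [-9.99999472e-01 -8.74084298e-04  5.39588335e-04]
```

View pics/w5.png

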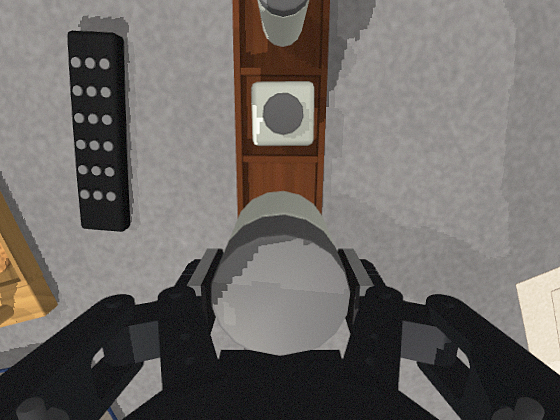

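w5 shows the jar held at (280,290), the tube at (283,15) and the flask upright in its bay at (283,112); the dividers are at rows 72 and 157.

Run:
```python
from h import *
np.set_printoptions(precision=4,suppress=True)
st=pickle.load(open('pics/w5.pkl','rb'));im=cv2.imread('pics/w5.png')
print(im[60:80,290:310,2].mean(1).astype(int).tolist(),im[145:170,265:300,2].mean(1).astype(int).tolist())
print(onz('wrist',[(281,72),(281,157)],.022,st), onz('wrist',[(234,120),(325,120)],.022,st))
print('jar near top edge',onz('wrist',(280,234),.1857,st),'lower near edge',onz('wrist',(280,192),.1142,st),'sides',onz('wrist',[(211,290),(350,290)],.1857,st))
print('flask cap',onz('wrist',(283,113),.085,st))
```

```text
[71, 73, 72, 71, 74, 73, 74, 74, 74, 73, 72, 75, 73, 76, 67, 44, 48, 62, 68, 64] [104, 64, 67, 70, 70, 71, 71, 72, 71, 56, 52, 92, 109, 106, 105, 105, 103, 101, 101, 106, 107, 107, 107, 106, 107]
[[0.48   0.1606 0.022 ]
 [0.547  0.1607 0.022 ]] [[0.5169 0.1223 0.022 ]
 [0.5168 0.1966 0.022 ]]
jar near top edge [[0.5547 0.1599 0.1857]] lower near edge [[0.5559 0.1599 0.1142]] sides [[0.5771 0.134  0.1857]
 [0.5771 0.1861 0.1857]]
flask cap [[0.5122 0.1617 0.085 ]]
```

Call:
step_arm([
  [[0.15,0.1,-4,0,0,0,5],[0,0,-3,0,0,0,5],[0,0,-2,0,0,0,5],[0,0,-1,0,0,0,5],[0,0,-0.5,0,0,0,5]],
])

```text
time: 22.9
tcp_pos: [0.585, 0.1605, 0.0592]
eef_rot: [0.001, -3.141, 0.0]
force: [0.6, 0.1, -1.3]
gripper_width: 0.053
gripper_force: 32.2
```

Call:
step_arm([
  [[0,0,-0.2,0,0,0,5],[0,0,-0.1,0,0,0,5],[0,0,0,0,0,0,5]],
])

```text
time: 23.28
tcp_pos: [0.5853, 0.1613, 0.0568]
eef_rot: [-0.002, 3.141, 0.0]
force: [0.1, -1.0, -0.8]
gripper_width: 0.0535
gripper_force: 32.2
```

Call:
step_arm([
  [[0,0,-0.1,0,0,0,5],[0,0,-0.1,0,0,0,5],[0,0,0,0,0,0,5]],
])

```text
time: 23.65
tcp_pos: [0.5853, 0.1613, 0.0555]
eef_rot: [-0.002, 3.141, 0.0]
force: [-2.2, 0.1, 7.0]
gripper_width: 0.0533
gripper_force: 32.9
```

Jar is down (7 N contact). Release it and go to the bottle.

Call:
step_arm([
  [[0,0,0,0,0,0,5.6],[0,0,0,0,0,0,6.2],[0,0,0,0,0,0,7],[0,0,0,0,0,0,7.5],[0,0,1,0,0,0,7.5]],
])

```text
time: 24.28
tcp_pos: [0.5841, 0.161, 0.0638]
eef_rot: [0.002, -3.14, 0.001]
force: [0.0, -0.3, -0.3]
gripper_width: 0.0751
gripper_force: 0.0
```

Call:
step_arm([
  [[0,0,4,0,0,0,7.5],[0,0,5,0,0,0,7],[-0.9,-2.2,2,0,0,0.032,7],[-1.6,-4,0,0,0,0.032,7],[-1.6,-4,0,0,0,0.032,7]],
])

```text
time: 24.9
tcp_pos: [0.544, 0.0584, 0.1756]
eef_rot: [-0.156, 3.136, -0.0]
force: [0.7, 0.6, 0.2]
gripper_width: 0.0704
gripper_force: 0.0
```

Call:
step_arm([
  [[-1.6,-4,0,0,0,0.032,7],[-1.6,-4,0,0,0,0.032,7],[-1.6,-4,0,0,0,0.032,7],[-1.6,-4,0,0,0,0.032,7],[-1.6,-4,0,0,0,0.032,7]],
])

```text
time: 25.52
tcp_pos: [0.4636, -0.1421, 0.1752]
eef_rot: [-0.405, 3.114, -0.001]
force: [-0.3, 0.3, 0.3]
gripper_width: 0.0696
gripper_force: 0.0
```

Call:
step_arm([
  [[-1.6,-4,0,0,0,0.03,7],[-0.3,-0.8,0,0,0,0,7],[0,0,0,0,0,0,7],[0,0,0,0,0,0,7]],
])

```text
time: 26.02
tcp_pos: [0.4454, -0.188, 0.1745]
eef_rot: [-0.451, 3.109, 0.0]
force: [-0.3, 0.1, 0.0]
gripper_width: 0.0701
gripper_force: 0.0
```

Call:
step_arm([
  [[0,-0.1,-4,0,0,0,7],[0,0,-4,0,0,0,7],[0,0,-2.3,0,0,0,7],[0,0,-0.8,0,0,0,7],[0,0,0,0,0,0,7]],
])

```text
time: 26.65
tcp_pos: [0.4452, -0.1892, 0.0633]
eef_rot: [0.451, -3.109, -0.001]
force: [-0.1, 0.0, -0.2]
gripper_width: 0.0699
gripper_force: 0.0
```

Call:
step_arm([
  [[0,0,0,0,0,0,5.8],[0,0,0,0,0,0,4.8],[0,0,0,0,0,0,4.0],[0,0,0,0,0,0,4.0],[0,0,0,0,0,0,4.0]],
])

```text
time: 27.28
tcp_pos: [0.4457, -0.1899, 0.0643]
eef_rot: [-0.449, 3.108, -0.001]
force: [-1.3, 2.3, 6.1]
gripper_width: 0.0429
gripper_force: 30.0
```

Call:
step_arm([
  [[0,0,2,0,0,0,4],[0,0,4,0,0,0,4],[0,0,5,0,0,0,4],[1.2,2,0,0,0,-0.032,4],[2.3,3.9,0,0,0,-0.032,4]],
])

```text
time: 27.9
tcp_pos: [0.4805, -0.1314, 0.1746]
eef_rot: [-0.343, 3.121, -0.002]
force: [0.9, -0.4, -1.7]
gripper_width: 0.0431
gripper_force: 31.0
```

Call:
step_arm([
  [[2.3,3.9,0,0,0,-0.032,4],[2.3,3.9,0,0,0,-0.032,4],[2.3,3.9,0,0,0,-0.032,4],[2.3,3.9,0,0,0,-0.032,4],[2.3,3.9,0,0,0,-0.032,4]],
])

```text
time: 28.52
tcp_pos: [0.5955, 0.0654, 0.1735]
eef_rot: [-0.097, 3.14, -0.0]
force: [0.3, -0.5, -0.5]
gripper_width: 0.0431
gripper_force: 31.0
```

Call:
step_arm([
  [[2.3,3.9,0,0,0,-0.032,4],[2.3,3.9,0,0,0,-0.03,4],[1.2,1.9,0,0,0,0,4],[0,0,0,0,0,0,4],[0,0,0,0,0,0,4]],
])

```text
time: 29.15
tcp_pos: [0.6523, 0.1605, 0.1731]
eef_rot: [0.001, -3.141, 0.001]
force: [-0.5, -0.7, -0.1]
gripper_width: 0.043
gripper_force: 31.0
```

Call:
step_arm([
  [[0.15,0,-4,0,0,0,4],[0,0,-4,0,0,0,4],[0,0,-2,0,0,0,4],[0,0,-1,0,0,0,4],[0,0,0,0,0,0,4]],
])

```text
time: 29.78
tcp_pos: [0.654, 0.1604, 0.0633]
eef_rot: [0.001, -3.141, 0.0]
force: [0.4, -0.3, -1.1]
gripper_width: 0.0433
gripper_force: 31.0
```

Call:
step_arm([
  [[0,0,-0.2,0,0,0,4],[0,0,-0.2,0,0,0,4],[0,0,0,0,0,0,4]],
])

```text
time: 30.15
tcp_pos: [0.6546, 0.1613, 0.0597]
eef_rot: [-0.002, 3.141, 0.0]
force: [-0.8, -0.0, -0.2]
gripper_width: 0.0431
gripper_force: 31.0
```

Call:
step_arm([
  [[0,0,-0.1,0,0,0,4],[0,0,0,0,0,0,4]],
])

```text
time: 30.4
tcp_pos: [0.6549, 0.1613, 0.0595]
eef_rot: [-0.002, 3.14, 0.0]
force: [-1.3, -1.2, 5.1]
gripper_width: 0.043
gripper_force: 31.4
```

Call:
step_arm([
  [[0,0,0,0,0,0,4.6],[0,0,0,0,0,0,5.2],[0,0,0,0,0,0,6.2],[0,0,0,0,0,0,7],[0,0,1,0,0,0,7]],
])

```text
time: 31.02
tcp_pos: [0.6536, 0.161, 0.0677]
eef_rot: [0.002, -3.14, 0.001]
force: [-0.3, 0.2, -0.5]
gripper_width: 0.0701
gripper_force: 0.0
```

Call:
step_arm([
  [[0,0,4,0,0,0,7],[0,0,5,0,0,0,7],[0,-2,4,0,0,0,7],[0,-4,3,0,0,0,7],[0,-4,0,0,0,0,7]],
])

```text
time: 31.65
tcp_pos: [0.6563, 0.0606, 0.2328]
eef_rot: [-0.003, 3.135, 0.001]
force: [0.5, 0.4, 0.3]
gripper_width: 0.07
gripper_force: 0.0
```

Call:
step_arm([
  [[0,-5,0,0,0,0,7],[0,-5,0,0,0,0,7],[0,-5,0,0,0,0,7],[0,-3,0,0,0,0,7],[0,0,0,0,0,0,7]],
])

```text
time: 32.28
tcp_pos: [0.6543, -0.1212, 0.229]
eef_rot: [0.004, 3.141, -0.001]
force: [1.1, -0.3, 0.8]
gripper_width: 0.0702
gripper_force: 0.0
```

Run:
```python
from h import *
grab('top','top2');grab('scene','scene2')
a=cv2.resize(cv2.imread('pics/top2.png')[150:335,140:270],None,fx=2.6,fy=2.6,interpolation=cv2.INTER_CUBIC)
b=cv2.resize(cv2.imread('pics/scene2.png')[90:300,230:405],None,fx=2.3,fy=2.3,interpolation=cv2.INTER_CUBIC)[:a.shape[0]]
cv2.imwrite('pics/crop5.png',np.hstack([a[:b.shape[0]],b]))
```

```text
(no output)
```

View pics/crop5.png

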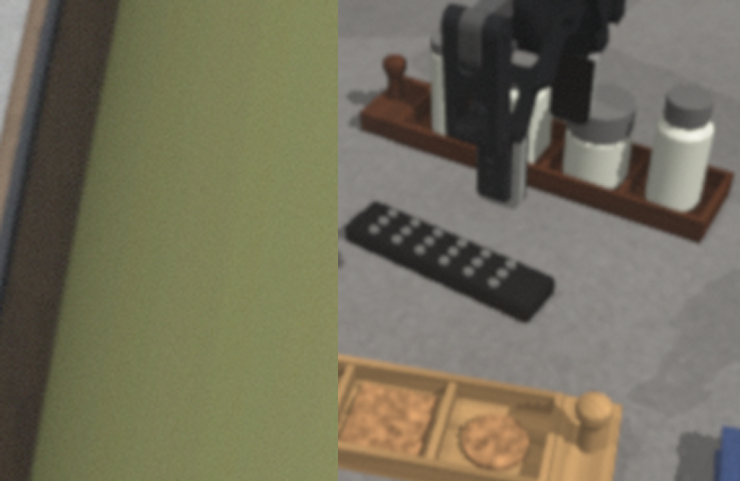

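The scene crop shows tube, flask, jar and bottle upright in order from the dark post, though the gripper hides part of the row. I move clear and check once more.

Call:
step_arm([
  [[-4,-4,0,0,0,0,7],[-4,-4,0,0,0,0,7],[-4,-4,0,0,0,0,7],[-3,-4,0,0,0,0,7],[0,0,0,0,0,0,7]],
])

```text
time: 33.0
tcp_pos: [0.503, -0.2798, 0.2289]
eef_rot: [0.002, 3.141, -0.001]
force: [0.7, 0.3, -0.1]
gripper_width: 0.0699
gripper_force: 0.0
```

Run:
```python
from h import *
np.set_printoptions(precision=3,suppress=True)
grab('top','top3');grab('scene','scene3')
a=cv2.resize(cv2.imread('pics/top3.png')[150:335,140:270],None,fx=2.6,fy=2.6,interpolation=cv2.INTER_CUBIC)
b=cv2.resize(cv2.imread('pics/scene3.png')[90:300,230:405],None,fx=2.3,fy=2.3,interpolation=cv2.INTER_CUBIC)[:a.shape[0]]
cv2.imwrite('pics/crop6.png',np.hstack([a[:b.shape[0]],b]))
X=[(.444,.1605,.097),(.513,.1605,.085),(.585,.1605,.077),(.654,.1605,.101)]
print((proj('top',X)-[140,150])*2.6,(proj('scene',X)-[230,90])*2.3+[338,0])
```

```text
[[ 64.814 350.335]
 [ 62.838 250.644]
 [ 59.761 152.155]
 [ 45.198  49.742]] [[448.51   36.413]
 [521.419  69.235]
 [601.777 100.302]
 [689.905  96.727]]
```

View pics/crop6.png

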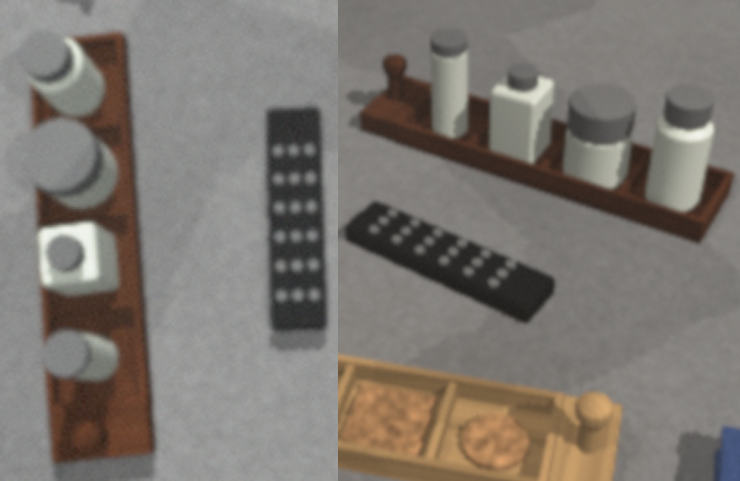

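The last crop shows all four standing upright, one to a bay, in the order tube (65,355), flask (65,252), jar (60,155), bottle (46,52) from the dark post. Their tops lie within a few pixels of where they should be when standing on the bay floors.

```bash
python3 -c "
from bench import arm
print(arm.job_done())"
```

```text
the job is handed in; nothing more can be done
None
```

All four containers stand upright in the dark tray, one to a bay, in the order tube, flask, jar, bottle from the grip post; the job was handed in at about 33 s.

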